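Close a bench transformer: cover over the centre stud, wing nut down snug

TASK

Close up the open blue transformer box: line its white wing nut up with the slot of the yellow cover, lower the cover over the nut and the centre stud until it lies fully home and flush inside the rim, then spin the wing nut down clockwise until it clamps the cover snugly. Leave the other things on the bench standing where they are.

Things in the scene. Friction and masses are not known exactly. Their poses are not given: they have to be found in the camera images.
- housing: open-topped blue transformer box, fixed to the bench, 204 (x) x 124 (y) x 42 mm high, copper winding inside; a steel stud 10 mm thick stands in its centre, up to 84 mm above the bench, with an white wing nut on it. Origin: centre of its underside. Rim wall 6 mm thick (opening 192 x 112 mm); four corner ledges 36 mm above the bench carry the cover. Turned half round it is the same but for small sockets
- seat (a point): where the centre of the cover's plate belongs: on the stud's axis, 39 mm above the bench; axes as the box.
- nut_carrier: the wing nut's thread on the stud: origin on the stud's axis at the nut's underside; it rises and sinks with the nut, but does not turn. z up.
- nut_mid (a point): middle of the white wing nut, on the stud's axis, 13 mm above the nut's underside; it turns with the nut. The wings are a flat bar along this point's y: 64 mm long, 14 mm thick (x), 26 mm high, with 16 mm long ears at both ends reaching 34 mm above the underside. Grip it across its thickness. It stays on the stud
- wingnut (a joint): turn of the wing nut, rad, growing clockwise from above; starts between -1 and 1. At 0 the wings lie along the box's y, in line with the slot of a cover laid in the box, underside 50 mm above the bench. Clockwise sinks it 12 mm per full turn (1.9 mm per rad); it meets the seated cover at about 4.2 and is snug some 0.3 rad on. Stiff (about 0.08 N m), stays where left; range -1.8 to 6.2
- cover_mid (a point): loose yellow cover lying flat on the bench: plate 184 (x) x 104 (y) x 6 mm, 0.18 to 0.35 kg; this point is the plate's centre, 3 mm above its underside. Slot through its middle, 76 mm along y, 26 mm along x, to pass over the lined-up wing nut. Two black tabs at x = +68 and -68 mm. It fits the box either way round (its x along the box's x), 4 mm clear on each side; home, its top is flush with the rim
- tab_a (a point): middle of the cover's black upright tab at x = +68 mm, to hold the cover by, 20 mm above the plate's centre: 12 mm thick (along the cover's x), 36 mm wide (y), standing 34 mm above the plate's top
- tab_b (a point): middle of the other, like tab, at x = -68 mm
- bottle: tall pale bottle with red cap, 58 mm across, 170 mm tall, standing close to one end of the cover (either end), which crowds the tab there. Origin: centre of underside. Bystander.
- tray: low green tray of plugs, 56 x 100 x 24 mm, at the cover's other end. Origin: centre of underside. Bystander.
- supply: tall grey power supply, 54 x 85 x 173 mm, standing close to one end of the blue box (either end), which leaves no room for a gripper at a tab on that end. Origin: centre of underside. Bystander.
- adapter: low red socket block, 52 x 100 x 30 mm, at the other end of the blue box. Origin: centre of underside. Bystander.
- driver: blue screwdriver, 170 mm long, about 30 mm tall, lying in the middle between the cover and the box. Bystander.
- meter: yellow handheld multimeter, 160 x 78 x 40 mm, lying beyond. Origin: centre of underside. Bystander.
- mug: white mug, 80 mm across, 90 mm tall, standing beyond. Origin: centre of underside. Bystander.

How it is judged:
By the outcome, as a careful person would: the job done as asked, in the order asked, and still so for the second after the job is handed in, with the robot touching nothing.
It also fails if it takes over 72 s, if anything falls off the work surface, if the arm or the gripper's body presses on something with over 40 N, if the wrist force passes 120 N, or if a joint passes its speed limit or range.

ROBOT

A 6-joint arm with a two-finger parallel gripper is mounted at the origin on the work surface. World frame = base frame: x ahead of the robot, y to its left, z up, the work surface at z = 0. Lengths are in m, angles in rad, forces in N, time in s.
With the tool pointing down it reaches from about 0.275 to 0.85 m from the base axis. Payload 5.2 kg.
Tool frame: the origin (TCP) lies on the mounting face of the last link; the fingertips stand 173 mm ahead of it and the grasp point (between the pads) lies r.tcp_to_grasp ahead of it (r.tcp_to_grasp is the distance from the TCP to the grasp point, in m); z points along the fingers, y is the direction in which the jaws open and shut (so a half turn about z gives the same grasp; the last joint's range is limited). The gripper opens to 85 mm and grips with 20 to 120 N. Pads are 22 mm wide; open, the fingers measure 114 mm over their backs; the gripper's body (76 mm by 85 mm) begins 54 mm behind the grasp point. The pads swing forward as they close: fully open they stand 13 mm farther back than shut.
Start: joints at [-1.349, 0.259, 1.535, -0, 1.348, -0.203], TCP at [0.227, -0.501, 0.405] pointing down, gripper open.
Joint ranges: [-3.14, 3.14], [-0.91, 2.08], [0.19, 2.58], [-1.22, 4.36], [0.22, 2.71], [-3.12, 3.12]. Speed limits (rad/s): [2.57, 2.57, 3.14, 3.14, 3.14, 3.14].

INTERFACE

Orientations are given as a rotation vector (axis times angle).
In Python, from rig import r gives the robot as it stands.
- The arm moves only by the tool jog_arm, never from a script. Its argument "motion" is a list of rows, each an object of numbers: "gripper": the finger opening in m, from 0 to 0.0854; "tx", "ty", "tz": the shift along the tool's x, y, z in m; "rx", "ry", "rz": the turn, a rotation vector about the tool's x, y, z in degrees. A call has exactly 5 rows; each row is the pose to reach, as a shift and turn from the pose measured when the call began, along the tool's axes at that moment; what a row does not reach only later rows make up. A row lasts 1/8 s, in which the tool goes at most 62.5 mm and 10.7 degrees, less where a joint would pass 70% of its speed; a pose out of reach is approached as far as the arm can. A call with a gripper value outside its range is refused whole. The fingers move at their own pace and stop on an object; "squeeze" is the grip in N (left out, the last holds). Time passes only in rows, so rows that repeat a pose let the fingers close, or fill a call up. It gives the time, the measured TCP pose, the force and the opening at its end, in the units of the state.
- r.get_obs(): the state, without advancing time (a new reading comes with each control period).
- r.read_camera(name): name is "scene" or "side" or "wrist"; returns a dict with "frame" (400x640x3 uint8, blue, green, red), "z_map" (400x640 float32, m along the optical axis (not along the pixel's ray), 0 where there is no reading), "vfov" (degrees; the focal length in pixels is half the picture's height over the tangent of half this angle, whatever the lens; pixels are square), "cx", "cy" (the principal point, pixels), "k1" (the pictures are not rectified: a ray, as slopes to the right and down, at radius r is drawn at 1 + k1 r^2 times it, then the intrinsics apply), "cam_to_world" (4x4, takes a point from camera to world coordinates); the wrist camera has in their place "tool_from_camera" (4x4, takes a point from camera to tool coordinates, whose origin is the TCP and whose axes are the flange's). Camera axes: x right, y down, z forward; pixel columns grow to the right and rows downward; lengths in m; the calibration is good to about 2 mm. A picture is of the moment at which its call begins: read the wrist's pose just before it.
- r.sign_off(): hands the job in, once; it reports no verdict.
The state is a dict: "time_s": time; "q": joint angles; "qvel": joint speeds; "joint_torque": joint torques, N m; "tcp_pos": TCP position; "tool_rot": TCP orientation; "ft_force": force on the tool from outside, world axes, zero at the start; "torque": the same for the moment, N m; "finger_gap": finger opening in m.
Only numpy, scipy, OpenCV 4.12 (cv2) and the standard library are available. Lean on these libraries where they do the work, as an engineer would, in place of code of your own. Each camera call takes 0.05 s, during which the arm holds its last target. There are 200 camera calls.

## Working session

There is one attempt and no reset: what is moved stays moved. The work goes in short steps, Python scripts to look and compute and a tool call to move; the robot and the scene stay as the last step left them, time stands still between calls to the robot, and variables do not carry over. Pictures are saved under pics/ and viewed, on a budget of 10 in all, crops included, one or two more only if the job needs it, and the job is handed in when it is done.

Besides the shell and the picture viewer there is one more tool, called after "Emit:" as name(argument=value, ...), one argument or row to a line, values as JSON. jog_arm: Moves the arm, as the interface text tells. Its arguments: {"type":"object","properties":{"motion":{"type":"array","items":{"type":"object","properties":{"gripper":{"type":"number"},"tx":{"type":"number"},"ty":{"type":"number"},"tz":{"type":"number"},"rx":{"type":"number"},"ry":{"type":"number"},"rz":{"type":"number"}}}},"squeeze":{"type":"number"}},"required":["motion"]}

```bash
mkdir -p pics; ls; cat > h.py <<'E'
import numpy as np, cv2, json
from rig import r
from scipy.spatial.transform import Rotation as R
def shot(name):
    o=r.get_obs(); c=r.read_camera(name)
    if 'cam_to_world' in c: T=np.array(c['cam_to_world'])
    else:
        W=np.eye(4); W[:3,:3]=R.from_rotvec(o['tool_rot']).as_matrix(); W[:3,3]=o['tcp_pos']
        T=W@np.array(c['tool_from_camera'])
    return c,T
def cloud(c,T):
    h,w=c['z_map'].shape; f=h/2/np.tan(np.radians(c['vfov'])/2)
    K=np.array([[f,0,c['cx']],[0,f,c['cy']],[0,0,1]])
    u,v=np.meshgrid(np.arange(w,dtype=float),np.arange(h,dtype=float))
    d=np.stack([(u-c['cx'])/f,(v-c['cy'])/f],-1)
    s=d.copy()
    for _ in range(20): s=d/(1+c['k1']*(s**2).sum(-1,keepdims=True))
    z=c['z_map'][...,None]
    P=np.concatenate([s*z,z],-1)@T[:3,:3].T+T[:3,3]
    P[c['z_map']<=0]=np.nan
    return P
E
python3 - <<'E'
from h import *
print(r.get_obs(), r.tcp_to_grasp)
for n in ('scene','side'):
    c,T=shot(n); P=cloud(c,T); np.savez('%s.npz'%n,P=P,f=c['frame']); cv2.imwrite('pics/%s0.png'%n,c['frame']); print(n,T.round(3).tolist(),c['vfov'],c['k1'])
E
```

```text
pics
{'time_s': 0.0, 'q': array([-1.34883224e+00,  2.59362206e-01,  1.53610199e+00,  9.73078834e-06,
        1.34796671e+00, -2.02771584e-01]), 'qvel': array([ 0.00077191, -0.00117473,  0.00080985, -0.00146732,  0.00110139,
        0.00181558]), 'joint_torque': array([ 2.91685647e-03, -4.46020103e+01, -2.90571070e+01,  1.59144852e-04,
        1.17157816e-02, -2.39390801e-07]), 'tcp_pos': array([ 0.22663353, -0.50090315,  0.40385646]), 'tool_rot': array([-3.06921919e+00, -6.61778827e-01,  1.27980384e-05]), 'ft_force': array([ 0.51019268, -1.07646198,  0.52139922]), 'torque': array([-0.02503366, -0.02898736,  0.01602853]), 'finger_gap': 0.08513216468307963} 0.1547
scene [[0.076, 0.765, -0.64, 1.3], [0.997, -0.056, 0.051, -0.061], [0.003, -0.642, -0.767, 0.882], [0.0, 0.0, 0.0, 1.0]] 57.46984306290207 -0.08302599015324029
side [[-0.944, -0.188, 0.27, 0.258], [-0.329, 0.584, -0.742, 0.884], [-0.018, -0.79, -0.613, 0.789], [0.0, 0.0, 0.0, 1.0]] 43.895821467344305 -0.0558197297005847
```

View pics/scene0.png

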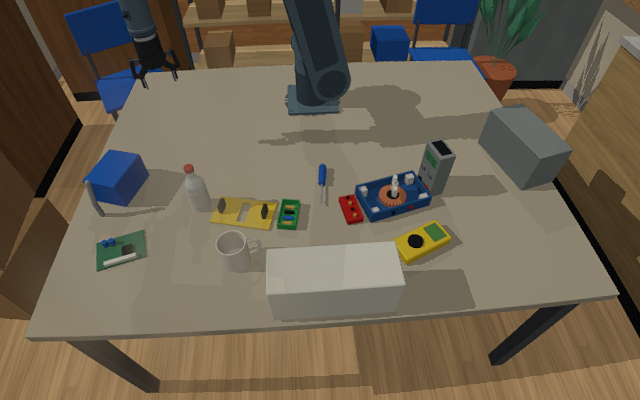

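View pics/side0.png

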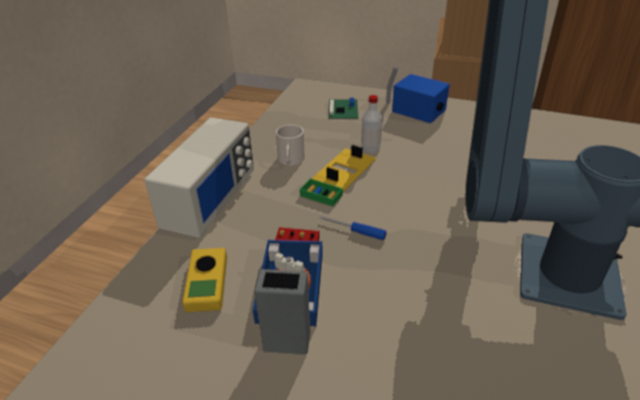

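The scene view shows the cover at about (245,213) with its tabs at (222,205) and (265,211). The bottle stands at its left (−y) end and the tray at its right. The box is at about (393,195), with the supply at its +y end and the adapter at its −y end. The cover therefore has to be held by its tray-side tab and turned half round. I'll measure next.

```bash
python3 - <<'E'
from h import *
d=np.load('scene.npz');P=d['P'];f=d['f']
hsv=cv2.cvtColor(f,cv2.COLOR_BGR2HSV)
def q(n,m,win):
    x0,x1,y0,y1=win; M=np.zeros(m.shape,bool); M[y0:y1,x0:x1]=m[y0:y1,x0:x1]; M&=~np.isnan(P[...,0])
    p=P[M]; c,s,a=cv2.minAreaRect(p[:,:2].astype(np.float32)*1000); print(n,len(p),'ctr',np.round(c),np.round(s),round(a,1),'med',np.median(p,0).round(3),'zr',np.percentile(p[:,2],[2,98]).round(3))
H,S,V=hsv[...,0],hsv[...,1],hsv[...,2]
Z=P[...,2]
q('cover',(H>20)&(H<35)&(S>120)&(Z<.02),(205,280,190,235))
q('tabs',(Z>.015)&(V<70),(212,232,192,215))
q('tabs+',(Z>.015)&(V<70),(257,274,200,222))
q('tray',(Z>.01),(277,303,195,232))
q('bottle',(Z>.03),(180,214,160,215))
q('box',(Z>.036)&(Z<.046)&(H>100)&(H<125)&(S>100),(350,435,165,222))
q('nut',(Z>.06)&(S<60)&(V>120),(385,405,168,200))
q('supply',(Z>.1),(418,456,135,200))
q('adapter',(Z>.02),(336,362,190,225))
q('mug',(Z>.02),(214,262,230,273))
q('driver',(Z>.01),(312,332,160,205))
q('meter',(Z>.02),(395,452,220,262))
q('bigbox',(Z>.02),(262,405,240,320))
E
```

```text
cover 1286 ctr [ 588. -247.] [186. 106.] 76.9 med [ 0.597 -0.239  0.007] zr [0.003 0.01 ]
tabs 26 ctr [ 570. -311.] [ 7. 20.] 78.7 med [ 0.567 -0.308  0.035] zr [0.017 0.043]
tabs+ 68 ctr [ 606. -180.] [11. 36.] 77.3 med [ 0.612 -0.18   0.038] zr [0.016 0.043]
tray 353 ctr [ 610. -108.] [ 57. 104.] 80.2 med [ 0.614 -0.108  0.017] zr [0.01  0.027]
bottle 686 ctr [ 554. -377.] [44. 60.] 21.1 med [ 0.563 -0.375  0.103] zr [0.034 0.17 ]
box 370 ctr [567. 218.] [125. 208.] 15.7 med [0.596 0.216 0.041] zr [0.036 0.045]
nut 89 ctr [567. 216.] [15. 63.] 80.3 med [0.573 0.214 0.079] zr [0.063 0.087]
supply 872 ctr [523. 351.] [87. 58.] 14.7 med [0.542 0.342 0.156] zr [0.102 0.174]
adapter 436 ctr [599.  91.] [111.  70.] 9.2 med [0.602 0.084 0.023] zr [0.02  0.041]
mug 1061 ctr [ 748. -249.] [ 80. 106.] 46.7 med [ 0.747 -0.254  0.061] zr [0.022 0.091]
driver 197 ctr [494.   3.] [ 24. 170.] 85.4 med [0.471 0.002 0.022] zr [0.011 0.029]
meter 1394 ctr [772. 225.] [100. 268.] 34.0 med [0.752 0.258 0.034] zr [0.023 0.16 ]
bigbox 9616 ctr [844.  29.] [204. 371.] 0.0 med [ 0.918 -0.002  0.159] zr [0.029 0.163]
```

Emit:
jog_arm(
  motion=[
    {"tx":0.605,"ty":-0.513,"rz":34},
    {"tx":0.605,"ty":-0.513,"rz":34},
    {"tx":0.605,"ty":-0.513,"rz":34},
    {"tx":0.605,"ty":-0.513,"rz":34},
    {"tx":0.605,"ty":-0.513,"rz":34},
  ],
)

```text
invalid input
```

```bash
cat >> h.py <<'E'
def plan(x,y,z,psi):
    "tool-frame shift/turn (deg) to bring grasp point to x,y,z with tool x at yaw psi, pointing down"
    o=r.get_obs(); M=R.from_rotvec(o['tool_rot']).as_matrix(); p=np.array(o['tcp_pos'])
    c,s=np.cos(np.radians(psi)),np.sin(np.radians(psi))
    G=np.array([[c,s,0],[s,-c,0],[0,0,-1]])
    t=M.T@(np.array([x,y,z+r.tcp_to_grasp])-p); w=np.degrees(R.from_matrix(M.T@G).as_rotvec())
    g=p+M[:,2]*r.tcp_to_grasp
    print('t',o['time_s'],'grasp',g.round(4),'psi',np.degrees(np.arctan2(M[1,0],M[0,0])).round(2),'gap',round(o['finger_gap'],4),'F',o['ft_force'].round(1),'q6',o['q'][5].round(2))
    print('shift',t.round(4),'turn',w.round(1))
E
python3 -c "
from h import *
plan(.567,.216,.245,-9.7)
c,T=shot('wrist');print(np.array(c['tool_from_camera']).round(3).tolist(),c['vfov'])"
```

```text
t 0.1 grasp [ 0.2266 -0.5007  0.2493] psi 24.34 gap 0.0857 F [-0.6  0.  -0.3] q6 -0.2
shift [ 0.6056 -0.5129  0.0052] turn [-0.1  0.  34. ]
[[-0.001, -0.944, -0.329, 0.084], [1.0, -0.001, 0.0, 0.0], [-0.0, -0.329, 0.944, 0.031], [0.0, 0.0, 0.0, 1.0]] 68.50503816555937
```

Emit:
jog_arm(
  motion=[
    {"gripper":0.085,"tx":0.046,"ty":-0.039,"tz":0,"rx":0,"ry":0,"rz":7},
    {"gripper":0.085,"tx":0.092,"ty":-0.078,"tz":0,"rx":0,"ry":0,"rz":14},
    {"gripper":0.085,"tx":0.138,"ty":-0.117,"tz":0,"rx":0,"ry":0,"rz":21},
    {"gripper":0.085,"tx":0.184,"ty":-0.156,"tz":0,"rx":0,"ry":0,"rz":28},
    {"gripper":0.085,"tx":0.23,"ty":-0.195,"tz":0,"rx":0,"ry":0,"rz":34},
  ],
  squeeze=60,
)

```text
time_s: 0.78
tcp_pos: [0.3562, -0.2266, 0.4043]
tool_rot: [-3.128, 0.271, 0.0]
ft_force: [0.8, -0.9, -0.4]
finger_gap: 0.0852
```

Emit:
jog_arm(
  motion=[
    {"gripper":0.05,"tx":0.132,"ty":-0.472,"tz":0,"rx":0,"ry":0,"rz":0},
    {"gripper":0.05,"tx":0.132,"ty":-0.472,"tz":0,"rx":0,"ry":0,"rz":0},
    {"gripper":0.05,"tx":0.132,"ty":-0.472,"tz":0,"rx":0,"ry":0,"rz":0},
    {"gripper":0.05,"tx":0.132,"ty":-0.472,"tz":0,"rx":0,"ry":0,"rz":0},
    {"gripper":0.05,"tx":0.132,"ty":-0.472,"tz":0,"rx":0,"ry":0,"rz":0},
  ],
)

```text
time_s: 1.4
tcp_pos: [0.4907, 0.0557, 0.4047]
tool_rot: [-3.129, 0.271, -0.0]
ft_force: [0.5, -0.1, 0.4]
finger_gap: 0.0501
```

Emit:
jog_arm(
  motion=[
    {"gripper":0.05,"tx":0.047,"ty":-0.171,"tz":0,"rx":0,"ry":0,"rz":0},
    {"gripper":0.05,"tx":0.047,"ty":-0.171,"tz":0,"rx":0,"ry":0,"rz":0},
    {"gripper":0.05,"tx":0.047,"ty":-0.171,"tz":0,"rx":0,"ry":0,"rz":0},
    {"gripper":0.05,"tx":0.047,"ty":-0.171,"tz":0,"rx":0,"ry":0,"rz":0},
    {"gripper":0.05,"tx":0.047,"ty":-0.171,"tz":0,"rx":0,"ry":0,"rz":0},
  ],
)

```text
time_s: 2.02
tcp_pos: [0.5661, 0.216, 0.4042]
tool_rot: [-3.13, 0.27, 0.002]
ft_force: [0.3, -0.6, 0.2]
finger_gap: 0.0501
```

```bash
python3 - <<'E'
from h import *
c,T=shot('wrist');P=cloud(c,T);f=c['frame'];cv2.imwrite('pics/w1.png',f);np.savez('w1.npz',P=P,f=f)
hsv=cv2.cvtColor(f,cv2.COLOR_BGR2HSV);H,S,V=[hsv[...,i] for i in range(3)];Z=P[...,2]
def q(n,m):
    p=P[m]; c,s,a=cv2.minAreaRect(p[:,:2].astype(np.float32)*1000); print(n,len(p),'ctr',np.round(c,1),np.round(s,1),round(a,1),np.percentile(p[:,2],[2,98]).round(4))
m=(Z>.036)&(Z<.046)&(H>100)&(H<125)&(S>100)
q('rim',m)
near=np.hypot(P[...,0]-.567,P[...,1]-.217)<.036
q('nut',near&(Z>.055)&(S<70)&(V>100))
q('nut ears',near&(Z>.078)&(S<70)&(V>100))
plan(.567,.217,.066,-9.7)
E
```

```text
rim 3030 ctr [567.  219.6] [123.6 204.1] 15.5 [0.0368 0.0436]
nut 1064 ctr [569.4 214.6] [55.1 59.8] 28.4 [0.0632 0.3039]
nut ears 782 ctr [569.3 214.6] [54.1 60.2] 26.1 [0.0783 0.3051]
t 2.075 grasp [0.5659 0.2154 0.2499] psi -9.92 gap 0.0503 F [ 0.2 -0.3 -0.5] q6 1.92
shift [ 0.0008 -0.0018  0.1839] turn [-0.   0.1 -0.2]
```

View pics/w1.png

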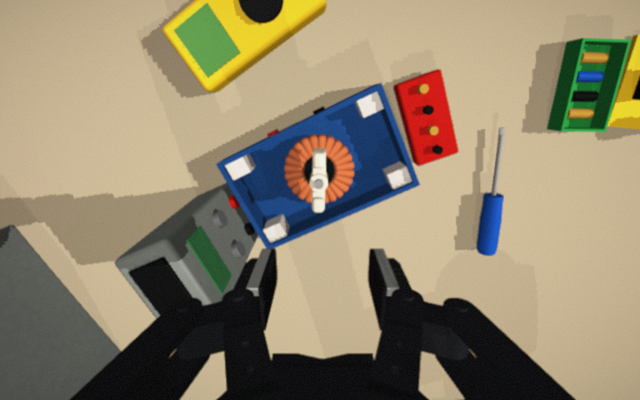

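The wrist view shows the nut at about (318,182), standing upright in the picture and so nearly aligned with the tool. The box rim is clear. I'll measure the nut again without the gripper pixels in it.

```bash
python3 - <<'E'
from h import *
d=np.load('w1.npz');P=d['P'];f=d['f']
hsv=cv2.cvtColor(f,cv2.COLOR_BGR2HSV);H,S,V=[hsv[...,i] for i in range(3)];Z=P[...,2]
def q(n,m):
    p=P[m]; c,s,a=cv2.minAreaRect(p[:,:2].astype(np.float32)*1000); print(n,len(p),'ctr',np.round(c,1),np.round(s,1),round(a,1),np.percentile(p[:,2],[2,50,98]).round(4))
near=np.hypot(P[...,0]-.567,P[...,1]-.217)<.045
for lo in (.05,.07,.078):
  q('nut',near&(Z>lo)&(Z<.1)&(S<70)&(V>100))
p=P[near&(Z>.055)&(Z<.1)&(S<70)&(V>100)][:,:2]; w,v=np.linalg.eigh(np.cov(p.T)); print(np.degrees(np.arctan2(v[1,1],v[0,1])),p.mean(0))
m=(Z>.036)&(Z<.046)&(H>100)&(H<125)&(S>100); b=P[m][:,:2]; cv=cv2.minAreaRect((b*1000).astype(np.float32)); print(cv)
E
```

```text
nut 853 ctr [567.5 218.8] [18.2 62.3] 80.4 [0.0615 0.0798 0.0846]
nut 809 ctr [567.5 219. ] [17.8 62.3] 80.4 [0.0735 0.0802 0.0846]
nut 567 ctr [567.5 219. ] [17.7 62.1] 79.4 [0.0782 0.0824 0.0847]
168.73895798621797 [0.56970128 0.21843147]
((566.9555053710938, 219.578125), (123.63204193115234, 204.12948608398438), 15.53726863861084)
```

Emit:
jog_arm(
  motion=[
    {"gripper":0.045,"tx":0.0006,"ty":-0.004,"tz":0.05,"rx":0,"ry":0,"rz":0.3},
    {"gripper":0.045,"tx":0.0006,"ty":-0.004,"tz":0.1,"rx":0,"ry":0,"rz":0.3},
    {"gripper":0.045,"tx":0.0006,"ty":-0.004,"tz":0.14,"rx":0,"ry":0,"rz":0.3},
    {"gripper":0.045,"tx":0.0006,"ty":-0.004,"tz":0.17,"rx":0,"ry":0,"rz":0.3},
    {"gripper":0.045,"tx":0.0006,"ty":-0.004,"tz":0.184,"rx":0,"ry":0,"rz":0.3},
  ],
)

```text
time_s: 2.7
tcp_pos: [0.5665, 0.2176, 0.2192]
tool_rot: [3.128, -0.283, -0.005]
ft_force: [0.3, 0.2, 0.1]
finger_gap: 0.045
```

Emit:
jog_arm(
  motion=[
    {"gripper":0.0,"tx":0,"ty":0,"tz":0,"rx":0,"ry":0,"rz":0},
    {"gripper":0.0,"tx":0,"ty":0,"tz":0,"rx":0,"ry":0,"rz":0},
    {"gripper":0.0,"tx":0,"ty":0,"tz":0,"rx":0,"ry":0,"rz":0},
    {"gripper":0.0,"tx":0,"ty":0,"tz":0,"rx":0,"ry":0,"rz":0},
    {"gripper":0.0,"tx":0,"ty":0,"tz":0,"rx":0,"ry":0,"rz":0},
  ],
  squeeze=40,
)

```text
time_s: 3.32
tcp_pos: [0.5667, 0.2192, 0.2204]
tool_rot: [-3.126, 0.283, 0.002]
ft_force: [1.8, 9.4, -6.4]
finger_gap: 0.0133
```

```bash
python3 -c "
from h import *
plan(.567,.219,.067,15.5)"
```

```text
t 3.325 grasp [0.5666 0.2197 0.0657] psi -10.36 gap 0.0133 F [ 1.8  9.4 -6.4] q6 1.93
shift [ 0.0003  0.0001 -0.0013] turn [ -0.2   0.1 -25.9]
```

Emit:
jog_arm(
  motion=[
    {"gripper":0.0,"tx":0,"ty":0,"tz":-0.0003,"rx":0,"ry":0,"rz":-8},
    {"gripper":0.0,"tx":0,"ty":0,"tz":-0.0006,"rx":0,"ry":0,"rz":-17},
    {"gripper":0.0,"tx":0,"ty":0,"tz":-0.0009,"rx":0,"ry":0,"rz":-26},
    {"gripper":0.0,"tx":0,"ty":0,"tz":-0.0009,"rx":0,"ry":0,"rz":-26},
    {"gripper":0.0,"tx":0,"ty":0,"tz":-0.0009,"rx":0,"ry":0,"rz":-26},
  ],
)

```text
time_s: 3.95
tcp_pos: [0.5668, 0.219, 0.2214]
tool_rot: [-3.11, -0.423, 0.001]
ft_force: [1.1, -1.2, -9.8]
finger_gap: 0.0135
```

Emit:
jog_arm(
  motion=[
    {"gripper":0.045,"tx":0,"ty":0,"tz":0,"rx":0,"ry":0,"rz":0},
    {"gripper":0.045,"tx":0,"ty":0,"tz":0,"rx":0,"ry":0,"rz":0},
    {"gripper":0.045,"tx":0,"ty":0,"tz":-0.06,"rx":0,"ry":0,"rz":0},
    {"gripper":0.06,"tx":0,"ty":0,"tz":-0.12,"rx":0,"ry":0,"rz":0},
    {"gripper":0.06,"tx":0,"ty":0,"tz":-0.185,"rx":0,"ry":0,"rz":0},
  ],
)

```text
time_s: 4.58
tcp_pos: [0.5666, 0.2185, 0.4066]
tool_rot: [-3.11, -0.422, -0.001]
ft_force: [1.5, 0.7, -0.8]
finger_gap: 0.0599
```

```bash
cat > box.py <<'E'
from h import *
c,T=shot('wrist');P=cloud(c,T);f=c['frame']
hsv=cv2.cvtColor(f,cv2.COLOR_BGR2HSV);H,S,V=[hsv[...,i] for i in range(3)];Z=P[...,2]
def q(n,m):
    p=P[m]; c,s,a=cv2.minAreaRect(p[:,:2].astype(np.float32)*1000); print(n,len(p),'ctr',np.round(c,1),np.round(s,1),round(a,1),np.percentile(p[:,2],[2,50,98]).round(4))
    w,v=np.linalg.eigh(np.cov(p[:,:2].T)); print('  pca',np.degrees(np.arctan2(v[1,1],v[0,1])),p.mean(0))
q('rim',(Z>.036)&(Z<.046)&(H>100)&(H<125)&(S>100))
near=np.hypot(P[...,0]-.567,P[...,1]-.219)<.045
q('nut',near&(Z>.055)&(Z<.1)&(S<70)&(V>100))
E
python3 box.py; python3 -c "
from h import *
plan(.606,-.180,.24,-14)"
```

```text
rim 3086 ctr [662.8  90.4] [259.  502.2] 13.1 [0.0366 0.042  0.0435]
  pca 110.91218124705757 [0.57114955 0.21780863 0.04169498]
nut 848 ctr [567.5 219.3] [62.5 18.5] 12.8 [0.0635 0.0807 0.0851]
  pca -164.4896212947349 [0.57030147 0.2199661  0.07980686]
t 4.625 grasp [0.5703 0.2198 0.2621] psi 15.46 gap 0.0598 F [2.9 0.7 7. ] q6 1.48
shift [-0.07    0.3946  0.0203] turn [-0.3 -0.9 29.5]
```

Emit:
jog_arm(
  motion=[
    {"gripper":0.06,"tx":-0.07,"ty":0.394,"tz":0,"rx":0,"ry":0,"rz":10},
    {"gripper":0.06,"tx":-0.07,"ty":0.394,"tz":0,"rx":0,"ry":0,"rz":20},
    {"gripper":0.06,"tx":-0.07,"ty":0.394,"tz":0,"rx":0,"ry":0,"rz":29.5},
    {"gripper":0.06,"tx":-0.07,"ty":0.394,"tz":0,"rx":0,"ry":0,"rz":29.5},
    {"gripper":0.06,"tx":-0.07,"ty":0.394,"tz":0,"rx":0,"ry":0,"rz":29.5},
  ],
)

```text
time_s: 5.25
tcp_pos: [0.5969, -0.0943, 0.4135]
tool_rot: [-3.11, 0.384, -0.026]
ft_force: [0.9, 0.3, -0.4]
finger_gap: 0.0601
```

```bash
python3 -c "
from h import *
plan(.606,-.180,.26,-14)"
```

```text
t 5.25 grasp [ 0.5996 -0.0934  0.2589] psi -14.07 gap 0.0601 F [ 0.9  0.3 -0.4] q6 1.47
shift [ 0.0296  0.0809 -0.0015] turn [-0.6 -0.9 -0.1]
```

Emit:
jog_arm(
  motion=[
    {"gripper":0.06,"tx":0.03,"ty":0.081,"tz":0,"rx":-0.6,"ry":-0.9,"rz":0},
    {"gripper":0.06,"tx":0.03,"ty":0.081,"tz":0,"rx":-0.6,"ry":-0.9,"rz":0},
    {"gripper":0.06,"tx":0.03,"ty":0.081,"tz":0,"rx":-0.6,"ry":-0.9,"rz":0},
    {"gripper":0.06,"tx":0.03,"ty":0.081,"tz":0,"rx":-0.6,"ry":-0.9,"rz":0},
    {"gripper":0.06,"tx":0.03,"ty":0.081,"tz":0,"rx":-0.6,"ry":-0.9,"rz":0},
  ],
)

```text
time_s: 5.88
tcp_pos: [0.6064, -0.1783, 0.4136]
tool_rot: [3.118, -0.381, -0.0]
ft_force: [0.0, -0.9, -0.2]
finger_gap: 0.0604
```

```bash
python3 - <<'E'
from h import *
plan(.606,-.180,.035,-14)
c,T=shot('wrist');P=cloud(c,T);f=c['frame'];cv2.imwrite('pics/w2.png',f)
hsv=cv2.cvtColor(f,cv2.COLOR_BGR2HSV);H,S,V=[hsv[...,i] for i in range(3)];Z=P[...,2]
def q(n,m):
    p=P[m]; c,s,a=cv2.minAreaRect(p[:,:2].astype(np.float32)*1000); print(n,len(p),'ctr',np.round(c,1),np.round(s,1),round(a,1),np.percentile(p[:,2],[2,50,98]).round(4))
near=lambda x,y,d:np.hypot(P[...,0]-x,P[...,1]-y)<d
q('cover',near(.588,-.247,.12)&(H>20)&(H<35)&(S>120)&(Z<.02))
q('tab+',near(.606,-.18,.03)&(Z>.015)&(Z<.06)&(V<80))
q('tab+top',near(.606,-.18,.03)&(Z>.035)&(Z<.06)&(V<80))
q('tab-',near(.57,-.311,.03)&(Z>.015)&(Z<.06)&(V<80))
q('tray',near(.61,-.108,.06)&(Z>.012)&(Z<.06))
q('bottle',near(.554,-.377,.05)&(Z>.05)&(Z<.2))
E
```

```text
t 5.875 grasp [ 0.6064 -0.1784  0.2589] psi -13.95 gap 0.0604 F [ 0.  -0.9 -0.2] q6 1.35
shift [0.     0.0017 0.2239] turn [0.  0.  0.1]
cover 9251 ctr [ 585.3 -246.9] [188.6 107.9] 76.4 [0.0004 0.0062 0.0081]
tab+ 271 ctr [ 604.2 -180.4] [10.7 33.5] 76.5 [0.0201 0.0399 0.0414]
tab+top 247 ctr [ 604.1 -180.3] [10.7 33.2] 76.5 [0.038  0.04   0.0414]
tab- 485 ctr [ 572.1 -311.6] [12.5 34.7] 75.4 [0.0159 0.0393 0.0417]
tray 1718 ctr [ 610.3 -108.2] [56.5 99.7] 80.2 [0.0123 0.0163 0.0252]
bottle 5333 ctr [ 550.7 -374.5] [45.6 58.1] 48.4 [0.0553 0.1173 0.171 ]
```

View pics/w2.png

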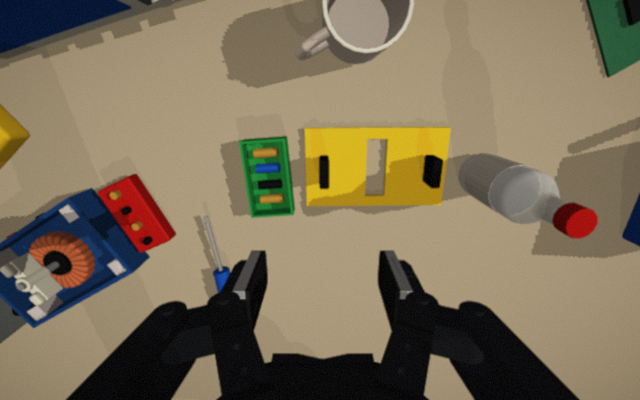

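The wrist view shows the cover with its tray-side tab at (324,172) and slot at (376,166). The tray is at (267,177), leaving a clear gap for a partly open finger. I'm descending onto that tab.

Emit:
jog_arm(
  motion=[
    {"gripper":0.036,"tx":-0.002,"ty":0.0026,"tz":0.06,"rx":0,"ry":0,"rz":0},
    {"gripper":0.036,"tx":-0.002,"ty":0.0026,"tz":0.12,"rx":0,"ry":0,"rz":0},
    {"gripper":0.036,"tx":-0.002,"ty":0.0026,"tz":0.17,"rx":0,"ry":0,"rz":0},
    {"gripper":0.036,"tx":-0.002,"ty":0.0026,"tz":0.21,"rx":0,"ry":0,"rz":0},
    {"gripper":0.036,"tx":-0.002,"ty":0.0026,"tz":0.23,"rx":0,"ry":0,"rz":0},
  ],
)

```text
time_s: 6.55
tcp_pos: [0.6031, -0.1789, 0.181]
tool_rot: [-3.118, 0.379, 0.006]
ft_force: [-0.3, -0.3, 0.3]
finger_gap: 0.036
```

Emit:
jog_arm(
  motion=[
    {"gripper":0.036,"tx":0,"ty":0.0,"tz":0,"rx":0,"ry":0,"rz":0},
    {"gripper":0.0,"tx":0,"ty":0,"tz":0,"rx":0,"ry":0,"rz":0},
    {"gripper":0.0,"tx":0,"ty":0,"tz":0,"rx":0,"ry":0,"rz":0},
    {"gripper":0.0,"tx":0,"ty":0,"tz":0,"rx":0,"ry":0,"rz":0},
    {"gripper":0.0,"tx":0,"ty":0,"tz":0,"rx":0,"ry":0,"rz":0},
  ],
  squeeze=100,
)

```text
time_s: 7.18
tcp_pos: [0.6037, -0.1788, 0.1825]
tool_rot: [-3.118, 0.379, 0.002]
ft_force: [0.6, 2.3, 6.1]
finger_gap: 0.0103
```

```bash
python3 -c "
from h import *
plan(.604,-.180,.029,-13.8)"
```

```text
t 7.175 grasp [ 0.6035 -0.1787  0.0278] psi -13.86 gap 0.0103 F [0.6 2.3 6.1] q6 1.35
shift [ 0.0006  0.0011 -0.0012] turn [-0.   0.1 -0.1]
```

Emit:
jog_arm(
  motion=[
    {"gripper":0.0,"tx":0,"ty":0,"tz":-0.01,"rx":0,"ry":0,"rz":0},
    {"gripper":0.0,"tx":0,"ty":0,"tz":-0.035,"rx":0,"ry":0,"rz":0},
    {"gripper":0.0,"tx":0,"ty":0,"tz":-0.075,"rx":0,"ry":0,"rz":0},
    {"gripper":0.0,"tx":0,"ty":0,"tz":-0.12,"rx":0,"ry":0,"rz":0},
    {"gripper":0.0,"tx":0,"ty":0,"tz":-0.16,"rx":0,"ry":0,"rz":0},
  ],
)

```text
time_s: 7.8
tcp_pos: [0.6034, -0.179, 0.3442]
tool_rot: [-3.118, 0.379, 0.002]
ft_force: [0.6, -0.1, -3.5]
finger_gap: 0.0106
```

```bash
cat > cov.py <<'E'
from h import *
import sys
def covfit(save=None):
    c,T=shot('wrist');P=cloud(c,T);f=c['frame']
    if save: cv2.imwrite(save,f)
    o=r.get_obs(); M=R.from_rotvec(o['tool_rot']).as_matrix(); Q=(P-o['tcp_pos'])@M
    hsv=cv2.cvtColor(f,cv2.COLOR_BGR2HSV);H,S,V=[hsv[...,i] for i in range(3)]
    m=(H>20)&(H<35)&(S>120)&(abs(Q[...,2]-.178)<.03)
    n,l,st,_=cv2.connectedComponentsWithStats(m.astype(np.uint8)); m=l==1+st[1:,4].argmax()
    p=Q[m]; A=np.c_[p[:,:2],np.ones(len(p))]; k=np.ones(len(p),bool)
    for _ in range(5):
        s=np.linalg.lstsq(A[k],p[k,2],rcond=None)[0]; e=p[:,2]-A@s; k=abs(e)<.003
    print('cover in tool: plane slope deg x,y',np.degrees(s[:2]).round(2),'z at grasp',s[2].round(4), len(p),k.sum())
    p=p[k]; print('rect tool mm',cv2.minAreaRect(p[:,:2].astype(np.float32)*1000),'F',o['ft_force'].round(2),'M',o['torque'].round(3))
if __name__=='__main__': covfit(sys.argv[1] if len(sys.argv)>1 else None)
E
python3 cov.py pics/w3.png; python3 -c "
from h import *
plan(.50,.0,.2,-13.8)"
```

```text
cover in tool: plane slope deg x,y [0.46 0.2 ] z at grasp 0.1829 36459 35439
rect tool mm ((-2.5315399169921875, 68.49358367919922), (105.52658081054688, 185.54971313476562), 0.17609792947769165) F [ 2.46 -1.16  1.89] M [ 0.151 -0.232  0.02 ]
t 7.85 grasp [ 0.6057 -0.1801  0.1958] psi -13.87 gap 0.0105 F [ 2.5 -1.2  1.9] q6 1.35
shift [-0.1446 -0.1492 -0.0056] turn [ 0.1 -0.4 -0.1]
```

View pics/w3.png

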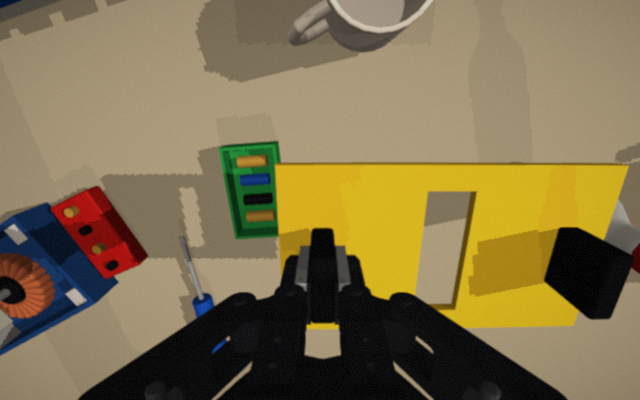

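The cover is level in the grip, with its centre at tool (−2.5, 68.5) mm. I'll carry it raised and turning towards the box.

Emit:
jog_arm(
  motion=[
    {"gripper":0.0,"tx":-0.004,"ty":-0.017,"tz":-0.03,"rx":0,"ry":0,"rz":-4},
    {"gripper":0.0,"tx":-0.009,"ty":-0.035,"tz":-0.06,"rx":0,"ry":0,"rz":-12},
    {"gripper":0.0,"tx":-0.013,"ty":-0.052,"tz":-0.09,"rx":0,"ry":0,"rz":-22},
    {"gripper":0.0,"tx":-0.017,"ty":-0.07,"tz":-0.09,"rx":0,"ry":0,"rz":-32},
    {"gripper":0.0,"tx":-0.022,"ty":-0.087,"tz":-0.09,"rx":0,"ry":0,"rz":-42},
  ],
)

```text
time_s: 8.48
tcp_pos: [0.6031, -0.0889, 0.4402]
tool_rot: [3.04, 0.771, 0.009]
ft_force: [-1.3, -0.4, -4.8]
finger_gap: 0.0105
```

```bash
python3 -c "
from h import *
plan(.696,.185,.28,195.5)"
```

```text
t 8.475 grasp [ 0.6041 -0.0895  0.2855] psi 28.45 gap 0.0105 F [-1.3 -0.4 -4.8] q6 0.75
shift [ 0.2122 -0.1967  0.0052] turn [   0.4    0.5 -167.1]
```

Emit:
jog_arm(
  motion=[
    {"gripper":0.0,"tx":0.021,"ty":-0.02,"tz":0,"rx":0,"ry":0,"rz":-10.5},
    {"gripper":0.0,"tx":0.042,"ty":-0.04,"tz":0,"rx":0,"ry":0,"rz":-21},
    {"gripper":0.0,"tx":0.064,"ty":-0.06,"tz":0,"rx":0,"ry":0,"rz":-31.5},
    {"gripper":0.0,"tx":0.085,"ty":-0.08,"tz":0,"rx":0,"ry":0,"rz":-42},
    {"gripper":0.0,"tx":0.106,"ty":-0.098,"tz":0,"rx":0,"ry":0,"rz":-52.5},
  ],
)

```text
time_s: 9.1
tcp_pos: [0.6494, 0.0485, 0.4393]
tool_rot: [2.38, 2.042, 0.002]
ft_force: [0.7, -1.1, -2.8]
finger_gap: 0.0105
```

```bash
python3 -c "
from h import *
plan(.696,.185,.28,195.5)"
```

```text
t 9.1 grasp [0.6502 0.0479 0.2846] psi 81.28 gap 0.0105 F [ 0.7 -1.1 -2.8] q6 0.06
shift [0.142  0.0253 0.0043] turn [   0.     0.4 -114.2]
```

Emit:
jog_arm(
  motion=[
    {"gripper":0.0,"tx":0.03,"ty":0.005,"tz":0,"rx":0,"ry":0,"rz":-10.5},
    {"gripper":0.0,"tx":0.06,"ty":0.01,"tz":0,"rx":0,"ry":0,"rz":-21},
    {"gripper":0.0,"tx":0.09,"ty":0.015,"tz":0,"rx":0,"ry":0,"rz":-31.5},
    {"gripper":0.0,"tx":0.115,"ty":0.02,"tz":0,"rx":0,"ry":0,"rz":-42},
    {"gripper":0.0,"tx":0.142,"ty":0.025,"tz":0,"rx":0,"ry":0,"rz":-52.5},
  ],
)

```text
time_s: 9.72
tcp_pos: [0.6957, 0.1855, 0.4381]
tool_rot: [1.223, 2.889, -0.005]
ft_force: [-0.0, -0.5, -3.4]
finger_gap: 0.0103
```

Emit:
jog_arm(
  motion=[
    {"gripper":0.0,"tx":0,"ty":0,"tz":0,"rx":0,"ry":0,"rz":-10.5},
    {"gripper":0.0,"tx":0,"ty":0,"tz":0,"rx":0,"ry":0,"rz":-21},
    {"gripper":0.0,"tx":0,"ty":0,"tz":0,"rx":0,"ry":0,"rz":-31.5},
    {"gripper":0.0,"tx":0,"ty":0,"tz":0,"rx":0,"ry":0,"rz":-42},
    {"gripper":0.0,"tx":0,"ty":0,"tz":0,"rx":0,"ry":0,"rz":-52.5},
  ],
)

```text
time_s: 10.35
tcp_pos: [0.6956, 0.1852, 0.4371]
tool_rot: [-0.19, 3.135, -0.009]
ft_force: [-0.2, 0.7, -3.2]
finger_gap: 0.0105
```

```bash
python3 -c "
from h import *
plan(.696,.185,.28,195.5)"
```

```text
t 10.35 grasp [0.6958 0.1843 0.2824] psi -173.07 gap 0.0105 F [-0.2  0.7 -3.2] q6 -1.58
shift [-0.0004 -0.0002  0.0024] turn [-0.3 -0.  -8.6]
```

Emit:
jog_arm(
  motion=[
    {"gripper":0.0,"tx":0,"ty":0,"tz":0,"rx":-0.3,"ry":0,"rz":-8.6},
    {"gripper":0.0,"tx":0,"ty":0,"tz":0,"rx":-0.3,"ry":0,"rz":-8.6},
    {"gripper":0.0,"tx":0,"ty":0,"tz":0,"rx":-0.3,"ry":0,"rz":-8.6},
    {"gripper":0.0,"tx":0,"ty":0,"tz":0,"rx":-0.3,"ry":0,"rz":-8.6},
    {"gripper":0.0,"tx":0,"ty":0,"tz":0,"rx":-0.3,"ry":0,"rz":-8.6},
  ],
)

```text
time_s: 10.98
tcp_pos: [0.6956, 0.1852, 0.4372]
tool_rot: [0.423, -3.113, 0.001]
ft_force: [-0.1, -0.4, -3.5]
finger_gap: 0.0105
```

```bash
python3 cov.py; python3 - <<'E'
from h import *
plan(.696,.185,.28,195.5)
c,T=shot('wrist');P=cloud(c,T);f=c['frame'];cv2.imwrite('pics/w4.png',f)
o=r.get_obs(); M=R.from_rotvec(o['tool_rot']).as_matrix()
hsv=cv2.cvtColor(f,cv2.COLOR_BGR2HSV);H,S,V=[hsv[...,i] for i in range(3)];Z=P[...,2]
def q(n,m):
    p=P[m]; c,s,a=cv2.minAreaRect(p[:,:2].astype(np.float32)*1000); t=M.T@(np.array([*c,0])/1000-np.r_[o['tcp_pos'][:2],0]); print(n,len(p),'ctr',np.round(c,1),np.round(s,1),round(a,1),np.percentile(p[:,2],[2,50,98]).round(4),'in tool',(t*1000).round(1)[:2])
near=np.hypot(P[...,0]-.567,P[...,1]-.219)<.125
q('rim',near&(Z>.036)&(Z<.046)&(H>100)&(H<125)&(S>100))
near=np.hypot(P[...,0]-.567,P[...,1]-.219)<.045
q('nut',near&(Z>.055)&(Z<.1)&(S<70)&(V>100))
E
```

```text
cover in tool: plane slope deg x,y [-0.2   0.18] z at grasp 0.1768 36437 35453
rect tool mm ((1.4379196166992188, 68.41038513183594), (185.4300079345703, 105.43313598632812), 89.88191986083984) F [-0.71  0.21 -3.59] M [-0.221 -0.107 -0.009]
t 11.025 grasp [0.6956 0.1851 0.2825] psi -164.51 gap 0.0106 F [-0.7  0.2 -3.6] q6 -1.74
shift [-0.0003 -0.0003  0.0025] turn [-0. -0. -0.]
rim 3344 ctr [566.9 220. ] [124.  204.8] 15.5 [0.037  0.0419 0.0438] in tool [114.8  67.9]
nut 1137 ctr [566.7 218.8] [62.1 19. ] 16.1 [0.0585 0.08   0.0852] in tool [115.3  66.9]
```

View pics/w4.png

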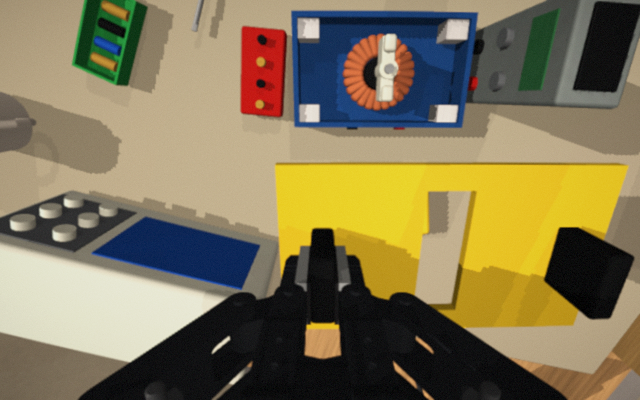

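The wrist view shows the box centred at about (385,70), with the nut upright at (387,68) and parallel to the cover slot at (450,248). The cover edges run parallel to the box. I'll move it over the box next.

Emit:
jog_arm(
  motion=[
    {"gripper":0.0,"tx":0.025,"ty":0,"tz":0,"rx":0,"ry":0,"rz":0},
    {"gripper":0.0,"tx":0.06,"ty":-0.0004,"tz":0,"rx":0,"ry":0,"rz":0},
    {"gripper":0.0,"tx":0.095,"ty":-0.0008,"tz":0.03,"rx":0,"ry":0,"rz":0},
    {"gripper":0.0,"tx":0.1135,"ty":-0.0008,"tz":0.08,"rx":0,"ry":0,"rz":0},
    {"gripper":0.0,"tx":0.1135,"ty":-0.0008,"tz":0.12,"rx":0,"ry":0,"rz":0},
  ],
)

```text
time_s: 11.7
tcp_pos: [0.5847, 0.1538, 0.3164]
tool_rot: [0.423, -3.112, 0.001]
ft_force: [0.9, 0.3, -3.4]
finger_gap: 0.0105
```

Emit:
jog_arm(
  motion=[
    {"gripper":0.0,"tx":0,"ty":0,"tz":0,"rx":0,"ry":0,"rz":0},
    {"gripper":0.0,"tx":0,"ty":0,"tz":0,"rx":0,"ry":0,"rz":0},
    {"gripper":0.0,"tx":0,"ty":0,"tz":0,"rx":0,"ry":0,"rz":0},
    {"gripper":0.0,"tx":0,"ty":0,"tz":0,"rx":0,"ry":0,"rz":0},
    {"gripper":0.0,"tx":0,"ty":0,"tz":0,"rx":0,"ry":0,"rz":0},
  ],
)

```text
time_s: 12.32
tcp_pos: [0.5849, 0.1539, 0.3171]
tool_rot: [-0.423, 3.112, -0.001]
ft_force: [-0.3, 0.2, -4.3]
finger_gap: 0.0106
```

```bash
python3 - <<'E'
from h import *
# target grasp: box centre minus cover offset in tool
psi=np.radians(195.5); C=np.array([.5668,.2197]); t=C-.0014*np.array([np.cos(psi),np.sin(psi)])-.0684*np.array([np.sin(psi),-np.cos(psi)])
print(t); plan(t[0],t[1],.219-.1547,195.5)
import cov; cov.covfit('pics/w5.png')
E
```

```text
[0.58642819 0.15416181]
t 12.325 grasp [0.585  0.1538 0.1624] psi -164.52 gap 0.0106 F [-0.3  0.2 -4.3] q6 -1.77
shift [-0.0015 -0.      0.0981] turn [-0.  0. -0.]
cover in tool: plane slope deg x,y [-0.17  0.21] z at grasp 0.1765 36526 35441
rect tool mm ((1.1299591064453125, 68.2625503540039), (185.24481201171875, 105.51100158691406), 89.85417175292969) F [-0.5   0.31 -2.64] M [-0.244 -0.049 -0.014]
```

View pics/w5.png

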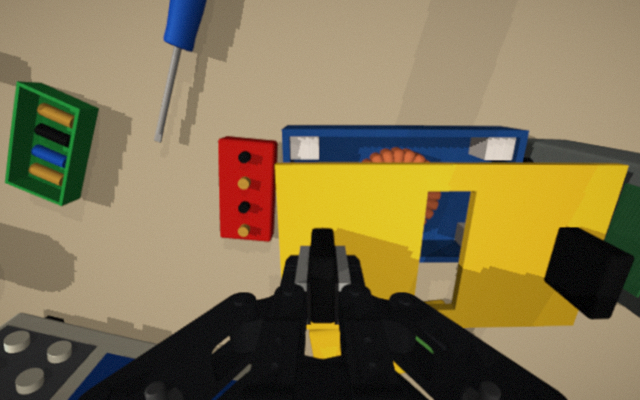

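The cover hangs level over the box, its slot at (447,250) and the box's far rim visible at row 130. I'll trim 1.3 mm and start lowering over the stud.

Emit:
jog_arm(
  motion=[
    {"gripper":0.0,"tx":-0.0013,"ty":0,"tz":0.01,"rx":0,"ry":0,"rz":0},
    {"gripper":0.0,"tx":-0.0013,"ty":0,"tz":0.025,"rx":0,"ry":0,"rz":0},
    {"gripper":0.0,"tx":-0.0013,"ty":0,"tz":0.04,"rx":0,"ry":0,"rz":0},
    {"gripper":0.0,"tx":-0.0013,"ty":0,"tz":0.055,"rx":0,"ry":0,"rz":0},
    {"gripper":0.0,"tx":-0.0013,"ty":0,"tz":0.06,"rx":0,"ry":0,"rz":0},
  ],
)

```text
time_s: 13.0
tcp_pos: [0.5856, 0.1541, 0.2549]
tool_rot: [0.423, -3.11, 0.001]
ft_force: [0.4, -0.3, -2.7]
finger_gap: 0.0105
```

```bash
python3 - <<'E'
from h import *
plan(.5862,.1542,.219-.1547,195.5)
import cov; cov.covfit('pics/w6.png')
c,T=shot('side'); f=c['frame'][220:360,220:350]; cv2.imwrite('pics/s6.png',np.vstack([cv2.imread('pics/w6.png'),cv2.resize(f,None,fx=1.4,fy=1.4)]) if 0 else cv2.resize(f,None,fx=4,fy=4,interpolation=cv2.INTER_CUBIC))
E
```

```text
t 13.0 grasp [0.5851 0.1539 0.1002] psi -164.52 gap 0.0105 F [ 0.4 -0.3 -2.7] q6 -1.77
shift [-0.0008 -0.      0.0359] turn [-0.  -0.2 -0. ]
cover in tool: plane slope deg x,y [-0.21  0.2 ] z at grasp 0.1768 36479 35390
rect tool mm ((1.6059799194335938, 68.0019302368164), (184.79519653320312, 105.25853729248047), 89.8763198852539) F [-0.44  0.25 -3.6 ] M [-0.213 -0.022 -0.034]
```

View pics/w6.png

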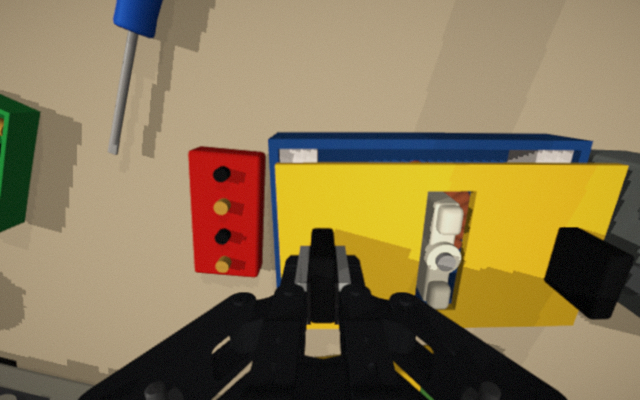

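```bash
python3 - <<'E'
from h import *
c,T=shot('wrist');P=cloud(c,T);f=c['frame']
o=r.get_obs(); M=R.from_rotvec(o['tool_rot']).as_matrix(); Q=(P-o['tcp_pos'])@M*1000
hsv=cv2.cvtColor(f,cv2.COLOR_BGR2HSV);H,S,V=[hsv[...,i] for i in range(3)]
yel=(H>20)&(H<35)&(S>120)&(abs(Q[...,2]-177)<2)
white=(S<70)&(V>100)&(Q[...,2]<185)&(Q[...,2]>160)
for row in (200,215,225,240,258,272,290,300):
    y=np.where(yel[row,380:520])[0]+380; g=np.argmax(np.diff(y)); a,b=y[g],y[g+1]
    w=np.where(white[row,a:b])[0]+a
    print(row,'slot y',Q[row,a,1].round(1),Q[row,b,1].round(1),'x',Q[row,a,0].round(1),'nut y',Q[row,w[0],1].round(1) if len(w) else '',Q[row,w[-1],1].round(1) if len(w) else '')
m=np.zeros_like(white);m[185:315,410:480]=white[185:315,410:480];m&=abs(Q[...,1]-68)<30
print('nut tool',cv2.minAreaRect(Q[m][:,:2].astype(np.float32)))
# slot x extent
for col in (445,450):
    y=np.where(yel[:,col])[0]; g=np.argmax(np.diff(y)); print(col,'slot x',Q[y[g],col,0].round(1),Q[y[g+1],col,0].round(1))
rim=(abs(P[...,2]-.0425)<.004)&(H>100)&(H<125)&(S>100)&(np.hypot(P[...,0]-.567,P[...,1]-.219)<.13)
print('rim far x max',np.percentile(Q[rim][:,0],99),'y',np.percentile(Q[rim][:,1],[.5,99.5]))
E
```

```text
200 slot y 54.3 80.9 x 34.8 nut y 62.1 71.6
215 slot y 54.3 80.8 x 26.7 nut y 60.7 72.3
225 slot y 54.2 80.9 x 20.5 nut y 61.2 73.0
240 slot y 54.2 80.4 x 11.2 nut y 60.7 74.4
258 slot y 54.3 80.5 x -0.1 nut y 59.0 76.9
272 slot y 53.9 80.7 x -8.9 nut y 61.5 74.3
290 slot y 54.4 81.0 x -21.9 nut y 61.4 73.0
300 slot y 87.5 88.4 x -29.3 nut y  
nut tool ((1.7216129302978516, 68.02455139160156), (19.490249633789062, 63.8597412109375), 89.83605194091797)
445 slot x 40.1 -35.3
450 slot x 40.8 -35.5
rim far x max 62.94951576835202 y [-33.59570768 169.42820167]
```

Slot and nut agree to within a millimetre (nut spans tool y 61–74, slot 54–81). I'll lower it home.

Emit:
jog_arm(
  motion=[
    {"gripper":0.0,"tx":-0.0005,"ty":0,"tz":0.01,"rx":0,"ry":0,"rz":0},
    {"gripper":0.0,"tx":-0.0005,"ty":0,"tz":0.02,"rx":0,"ry":0,"rz":0},
    {"gripper":0.0,"tx":-0.0005,"ty":0,"tz":0.028,"rx":0,"ry":0,"rz":0},
    {"gripper":0.0,"tx":-0.0005,"ty":0,"tz":0.033,"rx":0,"ry":0,"rz":0},
    {"gripper":0.0,"tx":-0.0005,"ty":0,"tz":0.035,"rx":0,"ry":0,"rz":0},
  ],
)

```text
time_s: 13.78
tcp_pos: [0.5865, 0.1542, 0.2212]
tool_rot: [0.423, -3.112, 0.001]
ft_force: [0.2, -0.3, -3.3]
finger_gap: 0.0108
```

```bash
python3 - <<'E'
from h import *
plan(.5862,.1542,.219-.1547,195.5)
import cov; cov.covfit('pics/w7.png')
E
```

```text
t 13.775 grasp [0.5864 0.1541 0.0665] psi -164.52 gap 0.0108 F [ 0.2 -0.3 -3.3] q6 -1.77
shift [0.0003 0.0001 0.0022] turn [-0.  -0.1 -0. ]
cover in tool: plane slope deg x,y [-0.17  0.17] z at grasp 0.1767 32857 31905
rect tool mm ((1.3316993713378906, 69.32308959960938), (187.3702392578125, 105.65769958496094), 89.78345489501953) F [-0.79 -0.13 -4.43] M [-0.194 -0.021  0.01 ]
```

Still hanging free, with no contact. Lowering the last bit.

Emit:
jog_arm(
  motion=[
    {"gripper":0.0,"tx":0,"ty":0,"tz":0.001,"rx":0,"ry":0,"rz":0},
    {"gripper":0.0,"tx":0,"ty":0,"tz":0.002,"rx":0,"ry":0,"rz":0},
    {"gripper":0.0,"tx":0,"ty":0,"tz":0.0025,"rx":0,"ry":0,"rz":0},
    {"gripper":0.0,"tx":0,"ty":0,"tz":0.003,"rx":0,"ry":0,"rz":0},
    {"gripper":0.0,"tx":0,"ty":0,"tz":0.003,"rx":0,"ry":0,"rz":0},
  ],
)

```text
time_s: 14.45
tcp_pos: [0.5867, 0.1542, 0.2186]
tool_rot: [0.423, -3.113, 0.001]
ft_force: [-0.7, -0.8, 0.3]
finger_gap: 0.0108
```

Emit:
jog_arm(
  motion=[
    {"gripper":0.036,"tx":0,"ty":0,"tz":0,"rx":0,"ry":0,"rz":0},
    {"gripper":0.036,"tx":0,"ty":0,"tz":0,"rx":0,"ry":0,"rz":0},
    {"gripper":0.036,"tx":0,"ty":0,"tz":-0.05,"rx":0,"ry":0,"rz":0},
    {"gripper":0.036,"tx":0,"ty":0,"tz":-0.11,"rx":0,"ry":0,"rz":0},
    {"gripper":0.036,"tx":0,"ty":0,"tz":-0.17,"rx":0,"ry":0,"rz":0},
  ],
)

```text
time_s: 15.08
tcp_pos: [0.5865, 0.1543, 0.3903]
tool_rot: [0.423, -3.113, 0.001]
ft_force: [1.2, 0.2, -0.3]
finger_gap: 0.0361
```

Emit:
jog_arm(
  motion=[
    {"gripper":0.045,"tx":0,"ty":0.068,"tz":0,"rx":0,"ry":0,"rz":0},
    {"gripper":0.045,"tx":0,"ty":0.068,"tz":0,"rx":0,"ry":0,"rz":0},
    {"gripper":0.045,"tx":0,"ty":0.068,"tz":0,"rx":0,"ry":0,"rz":0},
    {"gripper":0.045,"tx":0,"ty":0.068,"tz":0,"rx":0,"ry":0,"rz":0},
    {"gripper":0.045,"tx":0,"ty":0.068,"tz":0,"rx":0,"ry":0,"rz":0},
  ],
)

```text
time_s: 15.7
tcp_pos: [0.5688, 0.2189, 0.3897]
tool_rot: [0.421, -3.112, 0.001]
ft_force: [0.3, 0.3, -0.0]
finger_gap: 0.0449
```

```bash
cat > chk.py <<'E'
from h import *
import sys
c,T=shot('wrist');P=cloud(c,T);f=c['frame'];cv2.imwrite(sys.argv[1],f)
hsv=cv2.cvtColor(f,cv2.COLOR_BGR2HSV);H,S,V=[hsv[...,i] for i in range(3)];Z=P[...,2]
def q(n,m):
    p=P[m]; c,s,a=cv2.minAreaRect(p[:,:2].astype(np.float32)*1000); k=np.linalg.lstsq(np.c_[p[:,:2]-p[:,:2].mean(0),np.ones(len(p))],p[:,2],rcond=None)[0]
    print(n,len(p),'ctr',np.round(c,1),np.round(s,1),round(a,1),np.percentile(p[:,2],[2,50,98]).round(4),'tilt deg',np.degrees(k[:2]).round(2))
near=np.hypot(P[...,0]-.567,P[...,1]-.219)
q('rim',(near<.125)&(Z>.034)&(Z<.05)&(H>100)&(H<125)&(S>100))
q('cover',(near<.115)&(Z>.02)&(Z<.055)&(H>20)&(H<35)&(S>120))
q('nut',(near<.045)&(Z>.048)&(Z<.1)&(S<70)&(V>100))
plan(.567,.2193,.068,195.5)
E
python3 chk.py pics/w8.png
```

```text
rim 3491 ctr [565.7 222.9] [123.7 211.6] 15.4 [0.0373 0.0417 0.0433] tilt deg [-0.2  -0.13]
cover 12362 ctr [567. 226.] [108.4 205.8] 15.5 [0.0343 0.0419 0.0436] tilt deg [-0.52 -0.22]
nut 919 ctr [565.8 219.3] [61.8 18.3] 20.0 [0.061  0.0805 0.0848] tilt deg [1.2  9.39]
t 15.75 grasp [0.5686 0.2188 0.2352] psi -164.6 gap 0.0451 F [ 0.7  0.3 -0.1] q6 -1.65
shift [0.0014 0.0009 0.1672] turn [-0.  -0.1 -0.1]
```

View pics/w8.png

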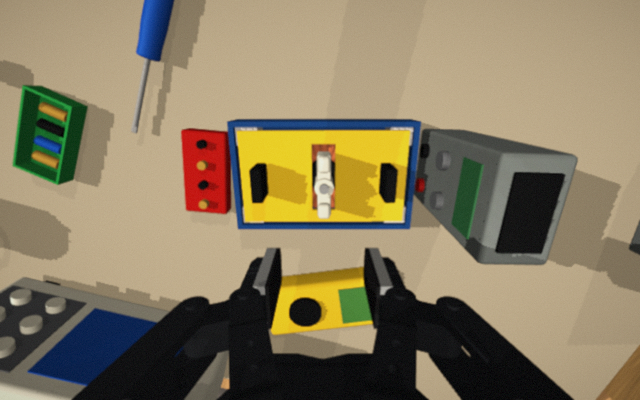

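The wrist view shows the cover flush inside the rim (centre about (323,175)) and the nut through the slot at (323,183). All the neighbours are still in place. Gripping the nut now.

Emit:
jog_arm(
  motion=[
    {"gripper":0.045,"tx":0.0014,"ty":0.0009,"tz":0.05,"rx":0,"ry":0,"rz":0},
    {"gripper":0.045,"tx":0.0014,"ty":0.0009,"tz":0.1,"rx":0,"ry":0,"rz":0},
    {"gripper":0.045,"tx":0.0014,"ty":0.0009,"tz":0.14,"rx":0,"ry":0,"rz":0},
    {"gripper":0.045,"tx":0.0014,"ty":0.0009,"tz":0.163,"rx":0,"ry":0,"rz":0},
    {"gripper":0.045,"tx":0.0014,"ty":0.0009,"tz":0.163,"rx":0,"ry":0,"rz":0},
  ],
)

```text
time_s: 16.38
tcp_pos: [0.5664, 0.2186, 0.2246]
tool_rot: [0.419, -3.108, 0.001]
ft_force: [-0.5, 0.2, -0.3]
finger_gap: 0.0446
```

Emit:
jog_arm(
  motion=[
    {"gripper":0.0,"tx":0,"ty":0,"tz":0,"rx":0,"ry":0,"rz":0},
    {"gripper":0.0,"tx":0,"ty":0,"tz":0,"rx":0,"ry":0,"rz":0},
    {"gripper":0.0,"tx":0,"ty":0,"tz":0,"rx":0,"ry":0,"rz":0},
    {"gripper":0.0,"tx":0,"ty":0,"tz":0,"rx":0,"ry":0,"rz":0},
    {"gripper":0.0,"tx":0,"ty":0,"tz":0,"rx":0,"ry":0,"rz":0},
  ],
  squeeze=60,
)

```text
time_s: 17.0
tcp_pos: [0.5666, 0.2192, 0.226]
tool_rot: [0.419, -3.11, -0.0]
ft_force: [-1.6, 4.5, 5.0]
finger_gap: 0.0125
```

```bash
python3 -c "
from h import *
plan(.567,.2193,.072,195.5);print(r.get_obs()['torque'])"
```

```text
t 17.0 grasp [0.5661 0.2192 0.0713] psi -164.64 gap 0.0125 F [-1.6  4.5  5. ] q6 -1.65
shift [-0.0004 -0.     -0.0007] turn [ 0.  -0.2 -0.1]
[0.73454901 0.30310966 0.01076167]
```

Emit:
jog_arm(
  motion=[
    {"gripper":0.0,"tx":0,"ty":0,"tz":0.0003,"rx":0,"ry":0,"rz":10},
    {"gripper":0.0,"tx":0,"ty":0,"tz":0.0007,"rx":0,"ry":0,"rz":20},
    {"gripper":0.0,"tx":0,"ty":0,"tz":0.001,"rx":0,"ry":0,"rz":30},
    {"gripper":0.0,"tx":0,"ty":0,"tz":0.0013,"rx":0,"ry":0,"rz":40},
    {"gripper":0.0,"tx":0,"ty":0,"tz":0.0017,"rx":0,"ry":0,"rz":50},
  ],
)

```text
time_s: 17.62
tcp_pos: [0.5666, 0.2203, 0.2245]
tool_rot: [-0.943, -2.994, -0.001]
ft_force: [0.1, 8.7, -0.7]
finger_gap: 0.0126
```

```bash
python3 -c "
from h import *
plan(.5668,.2192,.0703,145.5);print(r.get_obs()['torque'])"
```

```text
t 17.625 grasp [0.5662 0.2206 0.0698] psi 145.04 gap 0.0126 F [ 0.1  8.7 -0.7] q6 -0.78
shift [-0.0008 -0.0008 -0.0005] turn [-0.  -0.2 -0.5]
[1.32251141 0.04364338 0.04560359]
```

Emit:
jog_arm(
  motion=[
    {"gripper":0.0,"tx":-0.0005,"ty":-0.0006,"tz":0.0003,"rx":0,"ry":0,"rz":10},
    {"gripper":0.0,"tx":-0.0005,"ty":-0.0006,"tz":0.0007,"rx":0,"ry":0,"rz":20},
    {"gripper":0.0,"tx":-0.0005,"ty":-0.0006,"tz":0.001,"rx":0,"ry":0,"rz":30},
    {"gripper":0.0,"tx":-0.0005,"ty":-0.0006,"tz":0.0013,"rx":0,"ry":0,"rz":40},
    {"gripper":0.0,"tx":-0.0005,"ty":-0.0006,"tz":0.0017,"rx":0,"ry":0,"rz":50},
  ],
)

```text
time_s: 18.25
tcp_pos: [0.5673, 0.2207, 0.2229]
tool_rot: [-2.126, -2.309, -0.005]
ft_force: [2.8, 8.6, -3.9]
finger_gap: 0.0128
```

Emit:
jog_arm(
  motion=[
    {"gripper":0.0,"tx":0,"ty":0,"tz":0.0003,"rx":0,"ry":0,"rz":10},
    {"gripper":0.0,"tx":0,"ty":0,"tz":0.0007,"rx":0,"ry":0,"rz":20},
    {"gripper":0.0,"tx":0,"ty":0,"tz":0.001,"rx":0,"ry":0,"rz":30},
    {"gripper":0.0,"tx":0,"ty":0,"tz":0.0013,"rx":0,"ry":0,"rz":40},
    {"gripper":0.0,"tx":0,"ty":0,"tz":0.0017,"rx":0,"ry":0,"rz":50},
  ],
)

```text
time_s: 18.88
tcp_pos: [0.5683, 0.2205, 0.2212]
tool_rot: [-2.906, -1.186, -0.007]
ft_force: [3.9, 0.6, -3.7]
finger_gap: 0.0129
```

```bash
python3 -c "
from h import *
plan(.5668,.2195,.067,45.5);print(r.get_obs()['torque'])"
```

```text
t 18.875 grasp [0.5687 0.2212 0.0665] psi 44.39 gap 0.0129 F [ 3.9  0.6 -3.7] q6 0.98
shift [-0.0018 -0.0003 -0.0005] turn [-0.  -0.3 -1.1]
[ 0.2300592  -0.62864245  0.08122406]
```

Emit:
jog_arm(
  motion=[
    {"gripper":0.0,"tx":-0.001,"ty":-0.0003,"tz":0.0003,"rx":0,"ry":0,"rz":10},
    {"gripper":0.0,"tx":-0.001,"ty":-0.0003,"tz":0.0007,"rx":0,"ry":0,"rz":20},
    {"gripper":0.0,"tx":-0.001,"ty":-0.0003,"tz":0.001,"rx":0,"ry":0,"rz":30},
    {"gripper":0.0,"tx":-0.001,"ty":-0.0003,"tz":0.0013,"rx":0,"ry":0,"rz":40},
    {"gripper":0.0,"tx":-0.001,"ty":-0.0003,"tz":0.0017,"rx":0,"ry":0,"rz":50},
  ],
)

```text
time_s: 19.5
tcp_pos: [0.5684, 0.2193, 0.2195]
tool_rot: [-3.134, 0.162, -0.009]
ft_force: [3.6, -1.1, -3.7]
finger_gap: 0.0126
```

Emit:
jog_arm(
  motion=[
    {"gripper":0.0,"tx":0,"ty":0,"tz":0.0003,"rx":0,"ry":0,"rz":8},
    {"gripper":0.0,"tx":0,"ty":0,"tz":0.0006,"rx":0,"ry":0,"rz":16},
    {"gripper":0.0,"tx":0,"ty":0,"tz":0.0009,"rx":0,"ry":0,"rz":24},
    {"gripper":0.0,"tx":0,"ty":0,"tz":0.0012,"rx":0,"ry":0,"rz":32},
    {"gripper":0.0,"tx":0,"ty":0,"tz":0.0014,"rx":0,"ry":0,"rz":40},
  ],
)

```text
time_s: 20.12
tcp_pos: [0.5682, 0.2186, 0.2181]
tool_rot: [-2.888, 1.231, -0.006]
ft_force: [-2.4, -1.9, 2.3]
finger_gap: 0.0126
```

```bash
python3 -c "
from h import *
plan(.5668,.2195,.064,-62.5);print(r.get_obs()['torque'])"
```

```text
t 20.125 grasp [0.5689 0.2187 0.0634] psi -46.16 gap 0.0126 F [-2.4 -1.9  2.3] q6 2.56
shift [-0.0016  0.0004 -0.0006] turn [-0.3 -0.1 16.3]
[-0.34674776  0.33618755  0.13174063]
```

Emit:
jog_arm(
  motion=[
    {"gripper":0.0,"tx":-0.001,"ty":0.0003,"tz":0.0001,"rx":0,"ry":0,"rz":5},
    {"gripper":0.0,"tx":-0.001,"ty":0.0003,"tz":0.0003,"rx":0,"ry":0,"rz":10},
    {"gripper":0.0,"tx":-0.001,"ty":0.0003,"tz":0.0004,"rx":0,"ry":0,"rz":15},
    {"gripper":0.0,"tx":-0.001,"ty":0.0003,"tz":0.0005,"rx":0,"ry":0,"rz":18},
    {"gripper":0.0,"tx":-0.001,"ty":0.0003,"tz":0.0005,"rx":0,"ry":0,"rz":18},
  ],
)

```text
time_s: 20.75
tcp_pos: [0.5676, 0.2185, 0.2181]
tool_rot: [-2.66, 1.666, -0.008]
ft_force: [-0.5, -3.0, 3.9]
finger_gap: 0.0128
```

```bash
python3 -c "
from h import *
plan(.5668,.2195,.064,-62.5);print(r.get_obs()['torque'])"
```

```text
t 20.75 grasp [0.5685 0.2184 0.0634] psi -64.1 gap 0.0128 F [-0.5 -3.   3.9] q6 2.88
shift [-0.0013  0.0002 -0.0006] turn [-0.3 -0.2 -1.6]
[-0.49317821  0.03455918  0.12636641]
```

Emit:
jog_arm(
  motion=[
    {"gripper":0.045,"tx":0,"ty":0,"tz":0,"rx":0,"ry":0,"rz":0},
    {"gripper":0.045,"tx":0,"ty":0,"tz":0,"rx":0,"ry":0,"rz":0},
    {"gripper":0.045,"tx":0,"ty":0,"tz":-0.05,"rx":0,"ry":0,"rz":0},
    {"gripper":0.045,"tx":0,"ty":0,"tz":-0.11,"rx":0,"ry":0,"rz":0},
    {"gripper":0.045,"tx":0,"ty":0,"tz":-0.16,"rx":0,"ry":0,"rz":0},
  ],
)

```text
time_s: 21.38
tcp_pos: [0.5666, 0.2186, 0.3804]
tool_rot: [-2.66, 1.665, -0.01]
ft_force: [1.0, 0.4, 0.0]
finger_gap: 0.045
```

```bash
python3 chk.py pics/w9.png;  python3 -c "
from h import *
plan(.567,.2193,.064,115.5);print(r.get_obs()['torque'])"
```

```text
rim 3327 ctr [565.5 224.5] [123.5 214.2] 15.3 [0.0354 0.0418 0.0434] tilt deg [ 0.11 -0.22]
cover 12488 ctr [565.1 220.5] [110.7 189.8] 15.2 [0.0402 0.042  0.0436] tilt deg [ 0.16 -0.14]
nut 906 ctr [567.  218.7] [18.3 62.6] 24.8 [0.0568 0.0729 0.0844] tilt deg [-3.19  2.  ]
t 21.425 grasp [0.5707 0.2193 0.2333] psi -64.07 gap 0.045 F [1.7 1.2 4.5] q6 2.87
shift [-0.0017  0.0035  0.1653] turn [ -1.    0.6 100.4]
t 21.425 grasp [0.5707 0.2193 0.2333] psi -64.07 gap 0.045 F [1.7 1.2 4.5] q6 2.87
shift [-0.0017  0.0036  0.1693] turn [   0.6   -1.6 -179.6]
[ 0.06108843 -0.04614975  0.02251475]
```

View pics/w9.png

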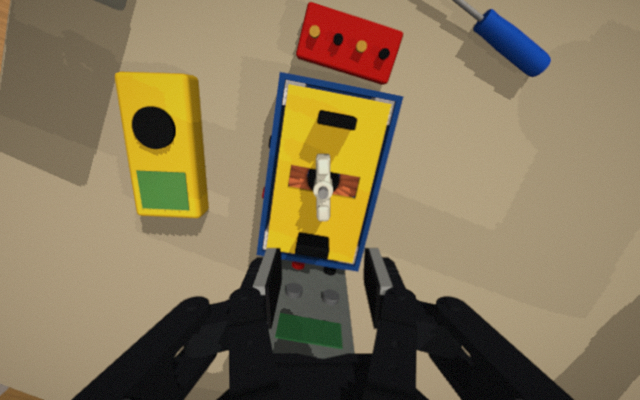

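The cover is flush and level and the nut has turned about 260° (wings at −65°). At 4.53 rad it is only just at the expected snug point, so I'll regrip and check with a few more degrees.

Emit:
jog_arm(
  motion=[
    {"gripper":0.045,"tx":0,"ty":0,"tz":0.05,"rx":0,"ry":0,"rz":0},
    {"gripper":0.045,"tx":0,"ty":0,"tz":0.1,"rx":0,"ry":0,"rz":0},
    {"gripper":0.045,"tx":0,"ty":0,"tz":0.14,"rx":0,"ry":0,"rz":0},
    {"gripper":0.045,"tx":0,"ty":0,"tz":0.161,"rx":0,"ry":0,"rz":0},
    {"gripper":0.045,"tx":0,"ty":0,"tz":0.161,"rx":0,"ry":0,"rz":0},
  ],
)

```text
time_s: 22.05
tcp_pos: [0.5699, 0.2192, 0.2248]
tool_rot: [-2.656, 1.662, -0.017]
ft_force: [-0.6, -0.1, -0.1]
finger_gap: 0.0449
```

Emit:
jog_arm(
  motion=[
    {"gripper":0.0,"tx":0,"ty":0,"tz":0,"rx":0,"ry":0,"rz":0},
    {"gripper":0.0,"tx":0,"ty":0,"tz":0,"rx":0,"ry":0,"rz":0},
    {"gripper":0.0,"tx":0,"ty":0,"tz":0,"rx":0,"ry":0,"rz":0},
    {"gripper":0.0,"tx":0,"ty":0,"tz":0,"rx":0,"ry":0,"rz":0},
    {"gripper":0.0,"tx":0,"ty":0,"tz":0,"rx":0,"ry":0,"rz":0},
  ],
  squeeze=80,
)

```text
time_s: 22.68
tcp_pos: [0.5677, 0.2181, 0.226]
tool_rot: [-2.662, 1.664, -0.012]
ft_force: [-10.7, -6.4, 8.8]
finger_gap: 0.0117
```

```bash
python3 -c "
from h import *
plan(.567,.2193,.064,-64);print(r.get_obs()['torque'],r.get_obs()['joint_torque'])"
```

```text
t 22.675 grasp [0.5689 0.2178 0.0713] psi -64.01 gap 0.0117 F [-10.7  -6.4   8.8] q6 2.87
shift [-0.0014  0.0001  0.0073] turn [-0.4 -0.3 -0. ]
[-1.22889031  1.88028796  0.05118174] [  1.39983147 -50.94130754 -28.39567423   1.40186995  -4.23848569
   0.08533287]
```

Emit:
jog_arm(
  motion=[
    {"gripper":0.0,"tx":0,"ty":0,"tz":0.0001,"rx":0,"ry":0,"rz":3},
    {"gripper":0.0,"tx":0,"ty":0,"tz":0.0002,"rx":0,"ry":0,"rz":6},
    {"gripper":0.0,"tx":0,"ty":0,"tz":0.0003,"rx":0,"ry":0,"rz":8},
    {"gripper":0.0,"tx":0,"ty":0,"tz":0.0003,"rx":0,"ry":0,"rz":8},
    {"gripper":0.0,"tx":0,"ty":0,"tz":0.0003,"rx":0,"ry":0,"rz":8},
  ],
)

```text
time_s: 23.3
tcp_pos: [0.5674, 0.2179, 0.226]
tool_rot: [-2.54, 1.844, -0.011]
ft_force: [-3.6, -1.9, -0.4]
finger_gap: 0.0119
```

```bash
python3 -c "
from h import *
plan(.567,.2193,.064,-72);print(r.get_obs()['torque'],r.get_obs()['joint_torque'])"
```

```text
t 23.3 grasp [0.5685 0.2176 0.0713] psi -71.96 gap 0.0119 F [-3.6 -1.9 -0.4] q6 3.01
shift [-0.0014 -0.      0.0073] turn [-0.4 -0.3  0. ]
[-0.42799111  0.54576844  0.34862716] [  0.24286908 -54.89456177 -26.22329056   0.6182518   -1.3606111
   0.31338528]
```

The tightening torque has risen from about 0.13 to 0.35 N m, so the nut is clamped. Releasing, retreating and checking.

Emit:
jog_arm(
  motion=[
    {"gripper":0.045,"tx":0,"ty":0,"tz":0,"rx":0,"ry":0,"rz":0},
    {"gripper":0.045,"tx":0,"ty":0,"tz":0,"rx":0,"ry":0,"rz":0},
    {"gripper":0.045,"tx":0,"ty":0,"tz":-0.05,"rx":0,"ry":0,"rz":0},
    {"gripper":0.045,"tx":0,"ty":0,"tz":-0.11,"rx":0,"ry":0,"rz":0},
    {"gripper":0.045,"tx":0,"ty":0,"tz":-0.16,"rx":0,"ry":0,"rz":0},
  ],
)

```text
time_s: 23.92
tcp_pos: [0.5666, 0.2185, 0.3891]
tool_rot: [-2.538, 1.843, -0.015]
ft_force: [1.0, 0.9, -0.5]
finger_gap: 0.0453
```

Emit:
jog_arm(
  motion=[
    {"gripper":0.045,"tx":0,"ty":0,"tz":0,"rx":0,"ry":0,"rz":0},
    {"gripper":0.045,"tx":0,"ty":0,"tz":0,"rx":0,"ry":0,"rz":0},
    {"gripper":0.045,"tx":0,"ty":0,"tz":0,"rx":0,"ry":0,"rz":0},
    {"gripper":0.045,"tx":0,"ty":0,"tz":0,"rx":0,"ry":0,"rz":0},
    {"gripper":0.045,"tx":0,"ty":0,"tz":0,"rx":0,"ry":0,"rz":0},
  ],
)

```text
time_s: 24.55
tcp_pos: [0.5665, 0.2185, 0.3881]
tool_rot: [-2.539, 1.844, -0.013]
ft_force: [-0.1, -0.0, 0.5]
finger_gap: 0.0448
```

```bash
python3 chk.py pics/w10.png; python3 - <<'E'
from h import *
a=cv2.imread('pics/scene0.png'); c,T=shot('scene'); cv2.imwrite('pics/scene1.png',c['frame'])
cv2.imwrite('pics/last.png',np.vstack([c['frame'][140:290,80:480],cv2.imread('pics/w10.png')[20:320,120:520]]))
E
```

```text
rim 3063 ctr [566.2 222.8] [123.3 210.7] 15.4 [0.0351 0.0418 0.0434] tilt deg [ 0.08 -0.25]
cover 12050 ctr [566.2 220.6] [112.6 189.3] 15.3 [0.04   0.0419 0.0436] tilt deg [-0.05 -0.2 ]
nut 861 ctr [567.  218.3] [17.6 61.6] 17.8 [0.0555 0.0731 0.0842] tilt deg [-3.62  2.87]
t 24.6 grasp [0.568  0.2182 0.2337] psi -71.98 gap 0.0452 F [ 0.2  0.5 -0.6] q6 3.01
shift [-0.0014  0.0007  0.1657] turn [-0.6  0.2 92.5]
```

View pics/last.png

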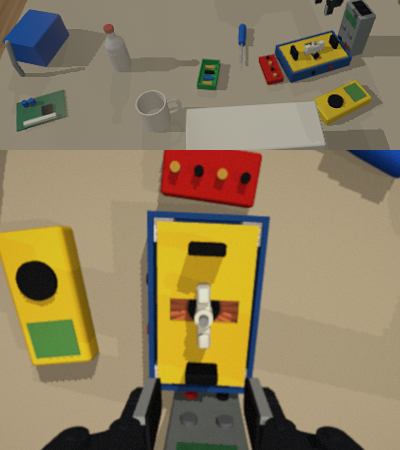

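The last view shows the cover flush in the rim, the nut crosswise over the slot at (203,315), and the bystanders where they were. The nut followed the final turn (wings from −65° to −72°).

```bash
python3 -c "
from rig import r
print(r.sign_off())"
```

```text
the job is handed in; nothing more can be done
None
```

The box is closed and the job is handed in, at about 24.6 s of the 72 s allowed. No verdict was reported.

- **Nut:** I turned it about 26° to line it up with the slot. After the cover was on, I turned it about 267° clockwise (4.67 rad), with one regrip near the end.
- **Cover:** I held it by its tray-side tab, turned it half round in the air and lowered it over the nut and stud. That put the held tab at the adapter end of the box, away from the supply.

**Last checks:**
- The cover's top measured 42 mm above the bench, level with the rim, with a tilt of about 0.2°.
- The nut's wings followed the last turn, moving from −65° to −72°.
- The tightening torque rose from about 0.13 to 0.35 N m, so I judge it clamped.
- The readings I took stayed at or below about 13 N, against the 40 N and 120 N limits; I did not log force continuously.
- In the final pictures the bottle, tray, driver, adapter, supply, meter and mug look to be where they started. I compared them by eye and did not re-measure.

**Disagreements:**
- At 4.53 rad, just past the point where the nut should be snug, the torque had not yet risen. That is why I regripped and turned another 8°.
- The final camera fits for the cover and rim came out up to 9 mm too large in outline, probably from stray pixels. I relied on their height, tilt and angle only.

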